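# Turn a trolley wheel by its spokes until the valve is at the top

### The job

A trolley wheel is mounted on a sloping stand; turn it round, either way, by pushing its spokes one after another with the fingertips, working round the bar across its face, until the valve stem stands at the very top of the wheel, straight uphill of the hub, ready for the pump. The tyre has just been cemented: keep off the tyre and off the valve stem, only push the spokes and do not grip, knock or force them. Leave the oil can, the spanner and the brass tin where they are, and take the hand away when the wheel is set.

Things in the scene. Friction and masses are not known exactly. Their poses are not given: they have to be found in the camera images.
- stand: grey steel stand, fixed to the bench. Origin on the bench right under the wheel's centre; x level, away from the robot under the wheel's uphill side; y left; z up. A round foot (110 mm) at (46, 150) mm, a column and a level beam along y, 86 to 114 mm high, behind the wheel. From it a 34 mm pedestal carries the axle from behind, and two 16 mm posts rise square to the wheel, 165 mm either side of the hub
- wheel_centre (a point): wheel's centre, on the axle in the middle plane of spokes and tyre, 180 mm above the bench; stand's axes. The wheel slopes at 30 degrees, face up and towards the robot: in the stand's frame uphill in the wheel plane is (0.866, 0, 0.5), the axle points outward along (-0.5, 0, 0.866)
- bar_mid (a point): middle of the flat steel bar that crosses the wheel's face over the hub, along stand y, from post to post: 18 mm wide, 5 mm thick, 18 to 23 mm in front of the wheel's middle plane (nuts to 31 mm). It stops a finger that follows a spoke round; lift the finger out and set it behind another spoke. Above and below the bar the face is open
- wheel (a joint): angle of the wheel, rad: 0 (or any whole turn, 2 pi) with the valve at the top, straight uphill of the hub; grows counter-clockwise seen from in front (valve from top to left, to the bottom at pi, to the right). Turns without end both ways and stays where it is left (friction about 2 N at mid-spoke). Starts between 1.95 and 4.33
- spider: six bare aluminium spokes and rim. Spokes 10 mm wide, 10 mm thick (half before, half behind the middle plane), 60 degrees apart, free from 19 mm (hub) to 103 mm (rim) from the axle; behind them only the pedestal at the hub. Meet them slowly (under 0.1 m/s). Origin at the wheel's centre, x to the valve, z out along the axle; spokes at 30, 90, 150, 210, 270, 330 degrees from x towards y
- tyre: black tyre round the rim, 280 mm over all, 32 mm thick (16 mm before and behind the middle plane), from 107 to 140 mm from the axle; not to be touched. Origin at the wheel's centre, axes as the spider
- valve_stem: brass valve stem with cap on the inside of the rim, midway between two spokes, about 15 mm thick at its foot, 11 mm at the cap; it reaches from the rim in to 72 mm from the axle; not to be touched. Origin at the wheel's centre, x points from the axle to the valve
- valve_tip (a point): end of the valve's cap, 72 mm from the axle
- oil_can: brass thumb oil can, 74 mm wide, 186 mm tall, standing behind and to the right of the wheel; a bystander. Origin at the centre of its underside
- spanner: open-ended spanner, 28 x 149 x 5 mm, lying flat near the bench's front edge; a bystander. Origin at the centre of its underside
- brass_tin: small open brass tin, 58 mm wide, 39 mm tall, between the spanner and the wheel; a bystander. Origin at the centre of its underside

How it is judged:
At the end, for the whole second after the job is handed in: The valve stem is at the top of the wheel, straight uphill of the hub to within 7 degrees either way, and the wheel is at rest (y of valve_tip in the frame of stand between -0.0086 and 0.0086 m and x of valve_tip in the frame of stand above 0 m and velocity of joint wheel between -0.05 and 0.05 rad/s); the robot touches nothing.
It fails at once if the tyre is touched (more than 2 N) (contact force between any of the fingers, the arm and tyre above 2 N).
It fails at once if the valve stem is touched (more than 2 N) (contact force between any of the fingers, the arm and valve_stem above 2 N).
It fails at once if a spoke or the rim is gripped or forced (more than 35 N) (contact force between any of the fingers, the arm and spider above 35 N).
It fails at once if the oil can, the spanner or the brass tin is moved by more than 20 mm or lifted (distance of any of oil_can, spanner, brass_tin from where it was at the start of the episode above 0.02 m).
It also fails if it takes over 67 s, if anything falls off the work surface, if the arm or the gripper's body presses on something with over 40 N, if the wrist force passes 120 N, or if a joint passes its speed limit or range.

### The arm

A 6-joint arm with a two-finger parallel gripper is mounted at the origin on a cart in front of the work surface, level with it; the furniture and walls round the work are solid. World frame = base frame: x ahead of the robot, y to its left, z up, the work surface at z = 0. Lengths are in m, angles in rad, forces in N, time in s.
With the tool pointing down it reaches from about 0.25 to 0.775 m from the base axis. Payload 4 kg.
Tool frame: the origin (TCP) lies at the very end of the fingers, on their centre line; the grasp point (between the pads) lies 19 mm behind it; z points along the fingers, x is the direction in which the jaws open and shut, and the axes are right-handed (so a half turn about z gives the same grasp; the last joint's range is limited). The gripper opens to 94 mm and grips with 3 to 60 N. Pads are 16 mm wide; open, the fingers measure 119 mm over their backs; the gripper's body (75 mm by 177 mm) begins 78 mm behind the grasp point.
Start: joints at [-1.4, 0.087, 1.371, -0, 1.684, -0.103], TCP at [0.149, -0.53, 0.206] pointing down, gripper open.
Joint ranges: [-3.1, 3.1], [-0.76, 2.03], [0.27, 2.55], [-1.08, 4.22], [0.17, 2.65], [-2.57, 2.57]. Speed limits (rad/s): [2.79, 2.79, 3.14, 3.14, 3.14, 3.14].

### API

Orientations are given as [roll, pitch, yaw] about the fixed x, y, z axes, in that order (R = Rz(yaw) Ry(pitch) Rx(roll)).
In Python, from bench import robot, cams, ticket gives the robot as it stands.
- The arm moves only by the tool jog_arm, never from a script. Its argument "series" is a list of rows, each an object of numbers: "x", "y", "z": the shift along the tool's x, y, z in m; "rx", "ry", "rz": the turn, a rotation vector about the tool's x, y, z in degrees. A call has 1 to 12 rows; each row shifts and turns the pose as measured when the row begins, along the tool's axes as they then stand; what a row does not reach is not made up. A row lasts 1/12 s, in which the tool goes at most 41.7 mm and 7.16 degrees, less where a joint would pass 70% of its speed; a pose out of reach is approached as far as the arm can. A call with a gripper value outside its range is refused whole. "claw" is the opening, from 0 (shut) to 1 (fully open), set as the call begins (left out, the last holds). The fingers move at their own pace and stop on an object; the grip force is fixed at half the most. Time passes only in rows, so rows that do not move let the fingers close. It gives the time, the measured TCP pose, the force and the opening at its end, in the units of the state.
- robot.get_obs(): the state, without advancing time (a new reading comes with each control period).
- cams.snapshot(name): name is "scene" or "top" or "wrist"; returns a dict with "img" (420x560x3 uint8, red, green, blue), "mtx" (3x3 intrinsics, pixels), "origin" and "attitude" of the camera in the world. Camera axes: x right, y down, z forward; pixel columns grow to the right and rows downward; lengths in m; the calibration is good to about 2 mm. A picture is of the moment at which its call begins. There is no depth.
- ticket.close_job(): hands the job in, once; it reports no verdict.
Trained networks look in a picture, given as the dict that the camera call returned (one of the last four; its "shot" number tells which), for a name from the list of things; names that differ only in an ending like _2 or _b are one class to them, and where a whole thing is asked for, a point or a joint stands for the part that bears it (a point fixed in the world has none). Each returns a list of dicts, best first, with "p" (0 to 1); they miss things now and then, are a little off and sometimes report something else, mostly with a low value. They report only what shows in the picture. A call takes as long as a camera call.
- cams.look_for(thing, picture): "bbox" ([left, top, width, height] in pixels, round what is visible of it).
The state is a dict: "time": time; "joint_positions": joint angles; "qvel": joint speeds; "joint_torque": joint torques, N m; "tool_pos": TCP position; "ee_rot": TCP orientation; "wrist_force": force on the tool from outside, world axes, zero at the start; "wrist_torque": the same for the moment, N m; "width": finger opening in m.
Only numpy, scipy, OpenCV 4.12 (cv2) and the standard library are available. Lean on these libraries where they do the work, as an engineer would, in place of code of your own. Each camera call takes 0.05 s, during which the arm holds its last target.

## Working session

There is one attempt and no reset: what is moved stays moved. The work goes in short steps, Python scripts to look and compute and a tool call to move; the robot and the scene stay as the last step left them, time stands still between calls to the robot, and variables do not carry over. Pictures are saved under pics/ and viewed, and the job is handed in when it is done.

Besides the shell and the picture viewer there is one more tool, called after ">>>" in YAML: its name, and indented under it one key for each argument. jog_arm: Moves the arm, as the interface text tells. Its arguments: {"type":"object","properties":{"series":{"type":"array","items":{"type":"object","properties":{"x":{"type":"number"},"y":{"type":"number"},"z":{"type":"number"},"rx":{"type":"number"},"ry":{"type":"number"},"rz":{"type":"number"}}}},"claw":{"type":"number"}},"required":["series"]}

```bash
ls; mkdir -p pics; python3 - <<'E'
from bench import robot,cams,ticket
import cv2
print(robot.get_obs())
for n in ["scene","top","wrist"]:
    s=cams.snapshot(n); cv2.imwrite(f"pics/{n}0.png",s["img"][:,:,::-1])
    print(n,s["mtx"],s["origin"],s["attitude"],s["shot"])
    for t in ["stand","wheel","tyre","valve_stem","spider","oil_can","spanner","brass_tin","bar_mid"]:
        try: print(t,[(r["bbox"],round(r["p"],2)) for r in cams.look_for(t,s)][:3])
        except Exception as e: print(t,e)
E
```

```text
pics
{'time': 0.0, 'joint_positions': array([-1.40009489e+00,  8.79593157e-02,  1.37227245e+00, -8.98412727e-06,
        1.68357778e+00, -1.03091692e-01]), 'qvel': array([-0.00138051, -0.00155508,  0.00037906, -0.0001507 ,  0.00250367,
       -0.00032736]), 'joint_torque': array([-8.78783885e-04, -3.40170157e+01, -3.02431870e+01,  7.17225415e-02,
        3.29451088e-02, -1.52101761e-04]), 'tool_pos': array([ 0.14861445, -0.5289673 ,  0.20429258]), 'ee_rot': array([-3.14137340e+00,  2.20604940e-03, -1.29700396e+00]), 'wrist_force': array([ 0.83551725, -0.81887219,  0.47054381]), 'wrist_torque': array([ 0.02107009, -0.01240984,  0.02771345]), 'width': 0.09400865897867859}
scene [[443.95479756   0.         276.86996345]
 [  0.         443.95479756 209.86165252]
 [  0.           0.           1.        ]] [0.06793223 0.86203572 0.68057324] [-2.16931963  0.00579679 -2.62135877] 1
stand [([133.7, 163.1, 133.4, 204.8], 0.57), ([269.9, 297.4, 30.1, 40.3], 0.42)]
wheel [([131.5, 173.9, 134.0, 96.7], 0.79), ([133.8, 165.0, 137.1, 203.0], 0.74), ([233.5, 237.7, 12.0, 10.4], 0.53)]
tyre [([135.6,
[... 653 characters left out ...]
0.54), ([194.1, 217.8, 7.2, 12.8], 0.47), ([124.9, 110.4, 137.3, 139.3], 0.3)]
spider [([140.0, 126.5, 109.4, 111.9], 0.87)]
oil_can [([321.2, 117.3, 37.1, 35.2], 0.63)]
spanner [([151.9, 305.9, 60.1, 8.9], 0.84)]
brass_tin [([183.6, 262.6, 26.8, 26.7], 0.92), ([138.1, 125.7, 111.0, 111.8], 0.46)]
bar_mid [([115.6, 108.7, 152.2, 140.2], 0.58), ([184.3, 259.8, 24.3, 29.3], 0.32)]
wrist [[338.85002135   0.         285.39645512]
 [  0.         338.85002135 213.44112563]
 [  0.           0.           1.        ]] [ 0.21914962 -0.50946257  0.3846801 ] [ 2.88589994e+00  3.90159991e-04 -1.29681274e+00] 3
stand []
wheel []
tyre []
valve_stem []
spider []
oil_can []
spanner []
brass_tin []
bar_mid []
```

```bash
python3 - <<'E'
import cv2
a=cv2.imread("pics/top0.png"); cv2.imwrite("pics/top0c.png",cv2.resize(a[90:330,90:390],(750,600),interpolation=cv2.INTER_CUBIC))
a=cv2.imread("pics/scene0.png"); cv2.imwrite("pics/scene0c.png",cv2.resize(a[150:390,110:360],(625,600),interpolation=cv2.INTER_CUBIC))
E
```

```text
(no output)
```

View pics/top0c.png

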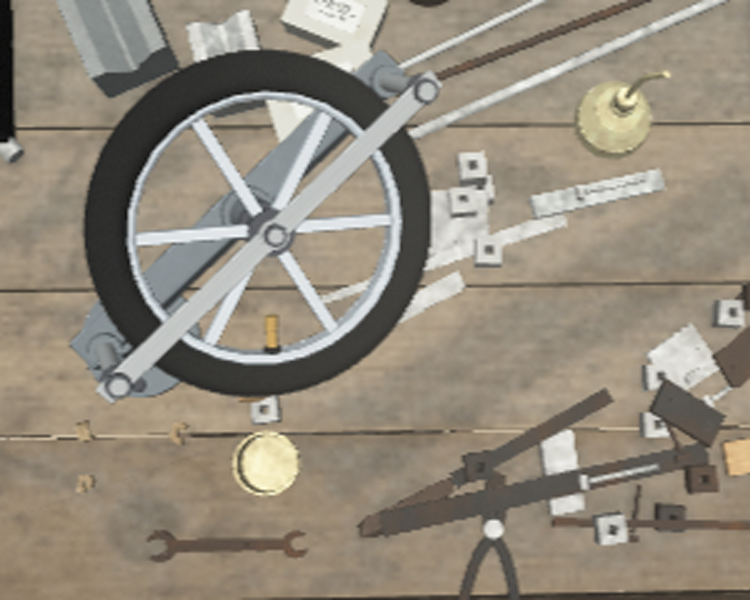

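View pics/scene0c.png

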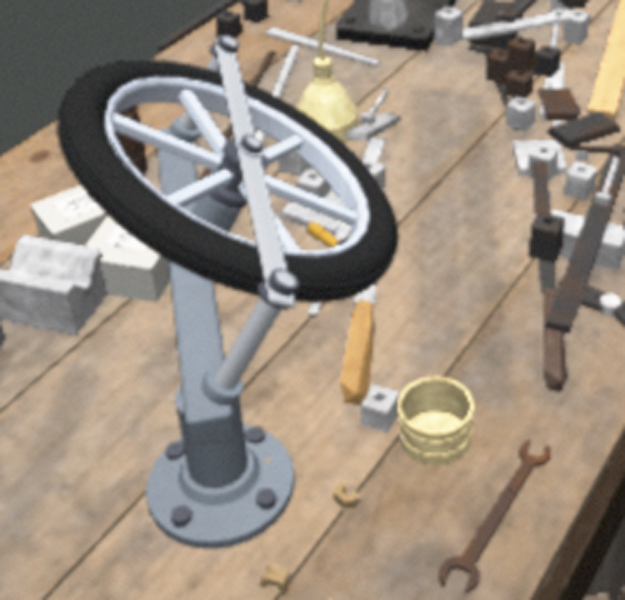

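View pics/top0.png

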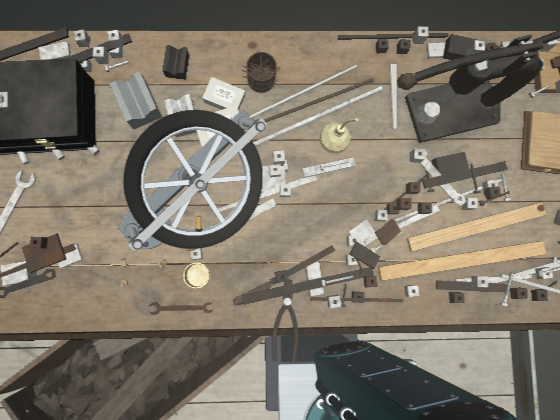

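```bash
cat > h.py <<'E'
import numpy as np, cv2
from scipy.spatial.transform import Rotation as R
from scipy.optimize import least_squares
def proj(s,p):
    A=R.from_euler('xyz',s["attitude"]).as_matrix()
    c=(np.atleast_2d(p)-s["origin"])@A
    q=c@np.asarray(s["mtx"]).T
    return q[:,:2]/q[:,2:]
U=np.array([.866025,0,.5]);N=np.array([-.5,0,.866025]);Y=np.array([0,1.,0])
def S2W(p,P):   # stand->world
    x,y,a=P[:3]; c,s=np.cos(a),np.sin(a)
    p=np.atleast_2d(p); return np.c_[x+c*p[:,0]-s*p[:,1],y+s*p[:,0]+c*p[:,1],p[:,2]]
C=np.array([0,0,.18])
def wp(u,y,n): return C+u*U+y*Y+n*N
def polar(r,a,n): return wp(r*np.cos(a),r*np.sin(a),n) # a ccw from top
E
python3 - <<'E'
from h import *
from bench import cams
s={"top":cams.snapshot("top"),"scene":cams.snapshot("scene")}
ob={"top":[(260.8,126),(137.2,244.4),(200.8,184),(198.8,216.8)],"scene":[(200,168),(222.4,263.2),(211.2,207.2),(234.8,242)]}
def f(P,):
    pts=np.array([wp(0,-.165,.028),wp(0,.165,.028),wp(0,0,.029),polar(.072,P[3],.003)])
    w=S2W(pts,P); return np.concatenate([(proj(s[k],w)-ob[k]).ravel() for k in s])
best=min((least_squares(f,[.43,.34,.75,a],loss='soft_l1') for a in (1.5,2.4,3.5)),key=lambda r:r.cost)
print(best.x,best.fun.round(1)); P=best.x; np.save("P.npy",P)
for k in s:
    im=s[k]["img"][:,:,::-1].copy(); im=cv2.resize(im,None,fx=4,fy=4,interpolation=cv2.INTER_CUBIC)
    def ln(pts,col):
        q=proj(s[k],S2W(pts,P))*4+1.5; cv2.polylines(im,[q.round().astype(int)],False,col,1,cv2.LINE_AA)
    t=np.linspace(0,2*np.pi,90)
    for r,n in((.140,0),(.107,.016),(.103,0.005)): ln(np.array([polar(r,a,n) for a in t]),(0,0,255))
    for i in range(6): ln(np.array([polar(r,P[3]+np.pi/6+i*np.pi/3,.005) for r in(.019,.103)]),(0,255,0))
    ln(np.array([polar(.072,P[3],0),polar(.103,P[3],0)]),(255,0,255))
    ln(np.array([wp(0,-.165,.023),wp(0,.165,.023)]),(255,0,0))
    y0,x0=(400,440) if k=="top" else (600,500)
    cv2.imwrite(f"pics/fit_{k}.png",im[y0:y0+600,x0:x0+640])
E
```

```text
[0.54194256 0.324441   0.76950883 2.44302174] [-0.1  0.3  0.2 -0.1 -0.5  0.3 -0.  -0.4  0.9 -0.2  0.8  0.  -0.7  0.5
 -0.7 -2.1]
```

View pics/fit_top.png

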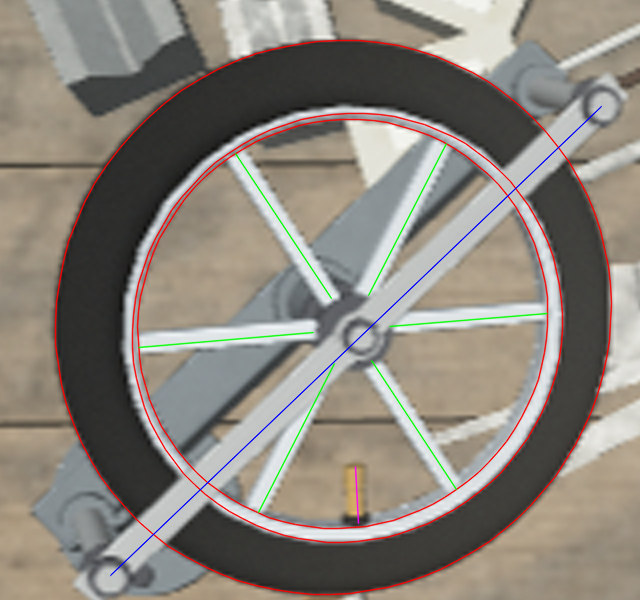

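View pics/fit_scene.png

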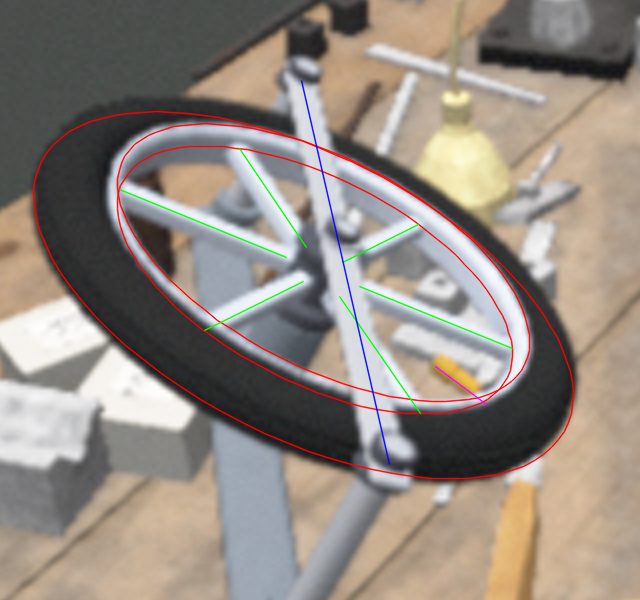

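```bash
cat >> h.py <<'E'
def goalR(P):
    M=S2W(np.array([-Y,np.cross(-N,-Y),-N]),[0,0,P[2]]).T
    return M
def rel(o,P,pt,rot=True):
    T=R.from_euler('xyz',o["ee_rot"]).as_matrix(); G=goalR(P)
    w=S2W(pt,P)[0]
    return (T.T@(w-o["tool_pos"])).round(4), R.from_matrix(T.T@G).as_rotvec(degrees=True).round(2)
def where(o,P):
    x,y,a=P[:3]; d=o["tool_pos"]-[x,y,.18]; c,s=np.cos(a),np.sin(a)
    p=np.array([c*d[0]+s*d[1],-s*d[0]+c*d[1],d[2]]); u,yy,n=p@U,p@Y,p@N
    return dict(u=round(u*1e3,1),y=round(yy*1e3,1),n=round(n*1e3,1),r=round(np.hypot(u,yy)*1e3,1),a=round(np.degrees(np.arctan2(yy,u)),1))
E
python3 - <<'E'
from h import *
from bench import robot
P=np.load("P.npy");o=robot.get_obs()
w=polar(.055,np.radians(22),.09)
print(S2W(w,P),rel(o,P,w))
E
```

```text
[[0.52700595 0.33865708 0.28343981]] (array([-0.7336, -0.5989, -0.078 ]), array([ 29.38,  -7.44, -27.75]))
```

>>> jog_arm:
  series:
    - {"z":-0.04}
    - {"z":-0.04}
    - {"z":-0.04}
    - {"z":-0.03}
    - {"z":-0.02}
  claw: 0

```text
invalid input
```

>>> jog_arm:
  series:
    - {"z":-0.04}
    - {"z":-0.04}
    - {"z":-0.04}
    - {"z":-0.03}
    - {"z":-0.02}
  claw: 0.0

```text
invalid input
```

>>> jog_arm:
  series:
    - {"x":0,"y":0,"z":-0.04,"rx":0,"ry":0,"rz":0}
    - {"x":0,"y":0,"z":-0.04,"rx":0,"ry":0,"rz":0}
    - {"x":0,"y":0,"z":-0.04,"rx":0,"ry":0,"rz":0}
    - {"x":0,"y":0,"z":-0.03,"rx":0,"ry":0,"rz":0}
  claw: 0

```text
time: 1.93
tool_pos: [0.1476, -0.5229, 0.3431]
ee_rot: [-3.138, 0.036, -1.297]
wrist_force: [-0.1, -0.3, 1.4]
width: 0.0708
```

>>> jog_arm:
  series:
    - {"x":-0.031,"y":-0.025,"z":0,"rx":0,"ry":0,"rz":0}
    - {"x":-0.031,"y":-0.025,"z":0,"rx":0,"ry":0,"rz":0}
    - {"x":-0.031,"y":-0.025,"z":0,"rx":0,"ry":0,"rz":0}
    - {"x":-0.031,"y":-0.025,"z":0,"rx":0,"ry":0,"rz":0}
    - {"x":-0.031,"y":-0.025,"z":0,"rx":0,"ry":0,"rz":0}
    - {"x":-0.031,"y":-0.025,"z":0,"rx":0,"ry":0,"rz":0}
    - {"x":-0.031,"y":-0.025,"z":0,"rx":0,"ry":0,"rz":0}
    - {"x":-0.031,"y":-0.025,"z":0,"rx":0,"ry":0,"rz":0}
    - {"x":-0.031,"y":-0.025,"z":0,"rx":0,"ry":0,"rz":0}
    - {"x":-0.031,"y":-0.025,"z":0,"rx":0,"ry":0,"rz":0}
    - {"x":-0.031,"y":-0.025,"z":0,"rx":0,"ry":0,"rz":0}
    - {"x":-0.031,"y":-0.025,"z":0,"rx":0,"ry":0,"rz":0}
  claw: 0

```text
time: 2.93
tool_pos: [0.3417, -0.0776, 0.3603]
ee_rot: [-3.133, 0.018, -1.316]
wrist_force: [0.7, -0.8, 0.9]
width: 0.0007
```

```bash
cat > st.py <<'E'
from h import *
from bench import robot
import sys
P=np.load("P.npy");o=robot.get_obs()
r,a,n=map(float,sys.argv[1:4])
print(o["time"],o["joint_positions"].round(2),o["wrist_force"].round(1),where(o,P)); print(rel(o,P,polar(r/1e3,np.radians(a),n/1e3)))
E
python3 st.py 55 22 150
```

```text
2.9333 [-0.4  -0.33  1.44  0.02  2.04  0.92] [ 0.7 -0.8  0.9] {'u': np.float64(-276.6), 'y': np.float64(-149.4), 'n': np.float64(367.9), 'r': np.float64(314.4), 'a': np.float64(-151.6)}
(array([-0.3407, -0.2579,  0.0332]), array([ 28.59,  -6.86, -29.01]))
```

>>> jog_arm:
  series:
    - {"x":-0.031,"y":-0.023,"z":0,"rx":0,"ry":0,"rz":0}
    - {"x":-0.031,"y":-0.023,"z":0,"rx":0,"ry":0,"rz":0}
    - {"x":-0.031,"y":-0.023,"z":0,"rx":0,"ry":0,"rz":0}
    - {"x":-0.031,"y":-0.023,"z":0,"rx":0,"ry":0,"rz":0}
    - {"x":-0.031,"y":-0.023,"z":0,"rx":0,"ry":0,"rz":0}
    - {"x":-0.031,"y":-0.023,"z":0,"rx":0,"ry":0,"rz":0}
    - {"x":0,"y":0,"z":0,"rx":4.7,"ry":-1.1,"rz":-4.8}
    - {"x":0,"y":0,"z":0,"rx":4.7,"ry":-1.1,"rz":-4.8}
    - {"x":0,"y":0,"z":0,"rx":4.7,"ry":-1.1,"rz":-4.8}
    - {"x":0,"y":0,"z":0,"rx":4.7,"ry":-1.1,"rz":-4.8}
    - {"x":0,"y":0,"z":0,"rx":4.7,"ry":-1.1,"rz":-4.8}
    - {"x":0,"y":0,"z":0,"rx":4.7,"ry":-1.1,"rz":-4.8}
  claw: 0

```text
time: 3.93
tool_pos: [0.4352, 0.167, 0.3573]
ee_rot: [-2.619, -0.003, -0.757]
wrist_force: [0.4, 0.1, -1.0]
width: 0.0003
```

```bash
python3 st.py 55 22 100
```

```text
3.9333 [-0.05 -0.43  1.6   0.39  1.61  0.79] [ 0.4  0.1 -1. ] {'u': np.float64(-72.6), 'y': np.float64(-38.8), 'n': np.float64(246.6), 'r': np.float64(82.3), 'a': np.float64(-151.9)}
(array([-0.0515, -0.1259,  0.1476]), array([0.06, 1.14, 2.28]))
```

>>> jog_arm:
  series:
    - {"x":-0.009,"y":-0.021,"z":0.024,"rx":0,"ry":0.2,"rz":0.4}
    - {"x":-0.009,"y":-0.021,"z":0.024,"rx":0,"ry":0.2,"rz":0.4}
    - {"x":-0.009,"y":-0.021,"z":0.024,"rx":0,"ry":0.2,"rz":0.4}
    - {"x":-0.009,"y":-0.021,"z":0.024,"rx":0,"ry":0.2,"rz":0.4}
    - {"x":-0.009,"y":-0.021,"z":0.024,"rx":0,"ry":0.2,"rz":0.4}
    - {"x":-0.009,"y":-0.021,"z":0.024,"rx":0,"ry":0.2,"rz":0.4}
  claw: 0

```text
time: 4.43
tool_pos: [0.5348, 0.3172, 0.2992]
ee_rot: [-2.607, -0.014, -0.844]
wrist_force: [1.1, -0.1, 0.9]
width: 0.0005
```

```bash
cat > look.py <<'E'
from h import *
from bench import cams
import sys
P=np.load("P.npy"); tag=sys.argv[1]; th=np.radians(float(sys.argv[2])) if len(sys.argv)>2 else None
for k in ["top","scene"]:
    s=cams.snapshot(k); im=s["img"][:,:,::-1]
    im=cv2.resize(im,None,fx=4,fy=4,interpolation=cv2.INTER_CUBIC)
    if th is not None:
        for i in range(6):
            q=proj(s,S2W(np.array([polar(r,th+np.pi/6+i*np.pi/3,.005) for r in(.019,.103)]),P))*4+1.5
            cv2.polylines(im,[q.round().astype(int)],False,(0,255,0),1,cv2.LINE_AA)
    y0,x0=(400,440) if k=="top" else (480,500)
    cv2.imwrite(f"pics/{tag}_{k}.png",im[y0:y0+600,x0:x0+640])
E
python3 st.py 55 22 50; python3 look.py hov
```

```text
4.4333 [ 0.34 -0.15  1.51  0.19  1.28  1.17] [ 1.1 -0.1  0.9] {'u': np.float64(50.8), 'y': np.float64(-0.2), 'n': np.float64(108.3), 'r': np.float64(50.8), 'a': np.float64(-0.2)}
(array([-0.0227,  0.0011,  0.0576]), array([-0.64, -1.91, -1.7 ]))
```

View pics/hov_top.png

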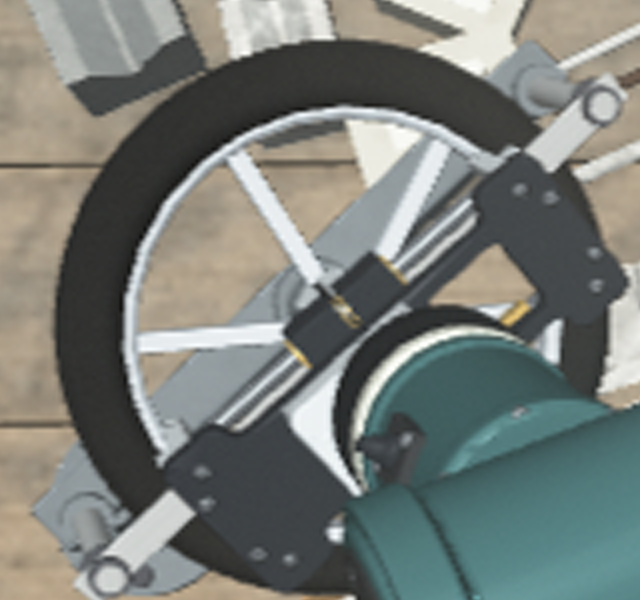

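View pics/hov_scene.png

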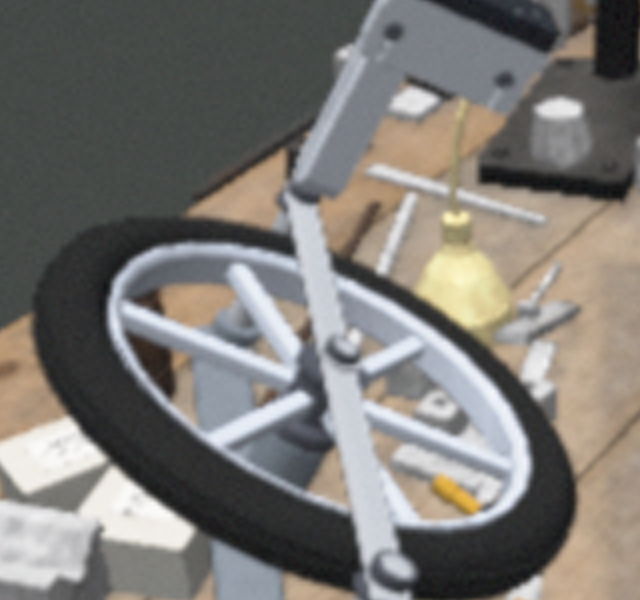

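>>> jog_arm:
  series:
    - {"x":-0.011,"y":0.0,"z":0.02,"rx":-0.3,"ry":-1,"rz":-0.9}
    - {"x":-0.011,"y":0.001,"z":0.02,"rx":-0.3,"ry":-0.9,"rz":-0.8}
    - {"x":0,"y":0,"z":0.01,"rx":0,"ry":0,"rz":0}
    - {"x":0,"y":0,"z":0,"rx":0,"ry":0,"rz":0}
  claw: 0

```text
time: 4.87
tool_pos: [0.5368, 0.3519, 0.2508]
ee_rot: [-2.625, 0.002, -0.793]
wrist_force: [-0.2, -0.5, -1.1]
width: 0.0002
```

```bash
python3 st.py 55 22 -13
```

```text
4.8667 [ 0.39 -0.08  1.54  0.2   1.21  1.15] [-0.2 -0.5 -1.1] {'u': np.float64(48.8), 'y': np.float64(23.3), 'n': np.float64(53.6), 'r': np.float64(54.0), 'a': np.float64(25.5)}
(array([ 0.0031, -0.0027,  0.0665]), array([0.38, 0.31, 0.34]))
```

>>> jog_arm:
  series:
    - {"x":0.003,"y":-0.002,"z":0.01,"rx":0,"ry":0,"rz":0}
    - {"x":0,"y":0,"z":0.01,"rx":0,"ry":0,"rz":0}
    - {"x":0,"y":0,"z":0.01,"rx":0,"ry":0,"rz":0}
    - {"x":0,"y":0,"z":0.008,"rx":0,"ry":0,"rz":0}
    - {"x":0,"y":0,"z":0.008,"rx":0,"ry":0,"rz":0}
    - {"x":0,"y":0,"z":0.008,"rx":0,"ry":0,"rz":0}
    - {"x":0,"y":0,"z":0.007,"rx":0,"ry":0,"rz":0}
    - {"x":0,"y":0,"z":0.005,"rx":0,"ry":0,"rz":0}
    - {"x":0,"y":0,"z":0,"rx":0,"ry":0,"rz":0}
  claw: 0

```text
time: 5.62
tool_pos: [0.5684, 0.3726, 0.1936]
ee_rot: [-2.619, -0.002, -0.799]
wrist_force: [0.1, 0.3, -0.4]
width: 0.0009
```

```bash
python3 st.py 55 0 -13; python3 look.py ins 140
```

```text
5.6167 [0.4  0.01 1.56 0.2  1.08 1.15] [ 0.1  0.3 -0.4] {'u': np.float64(52.3), 'y': np.float64(16.2), 'n': np.float64(-14.5), 'r': np.float64(54.8), 'a': np.float64(17.2)}
(array([ 0.0162, -0.0026, -0.0014]), array([ 0.06, -0.03,  0.19]))
```

View pics/ins_scene.png

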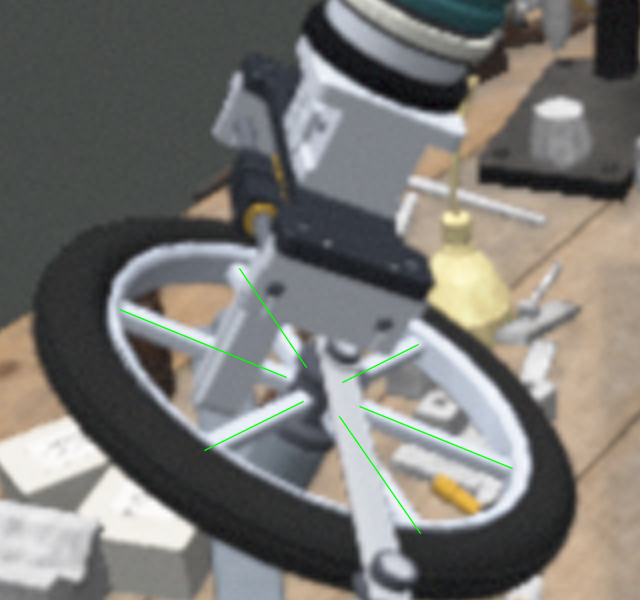

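View pics/ins_top.png

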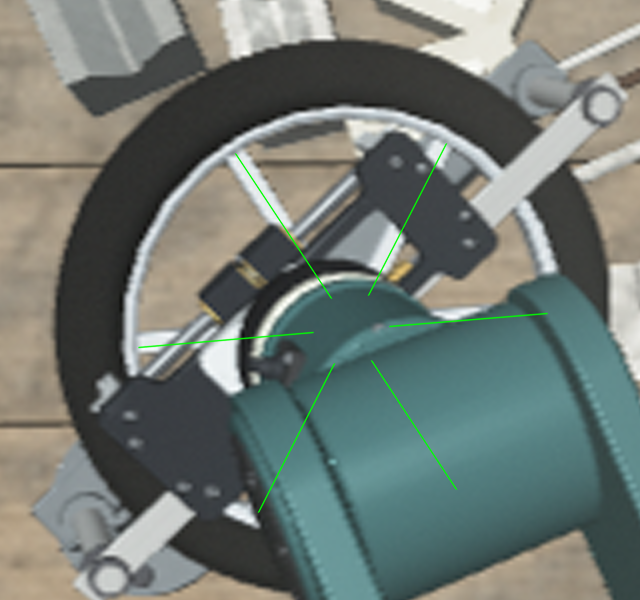

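>>> jog_arm:
  series:
    - {"x":0.0055,"y":-0.001,"z":0,"rx":0,"ry":0,"rz":0}
    - {"x":0.0055,"y":-0.001,"z":0,"rx":0,"ry":0,"rz":0}
    - {"x":0.0055,"y":0,"z":0,"rx":0,"ry":0,"rz":0}
    - {"x":0.0055,"y":0.0005,"z":0,"rx":0,"ry":0,"rz":0}
    - {"x":0.0055,"y":0.001,"z":0,"rx":0,"ry":0,"rz":0}
    - {"x":0.0055,"y":0.0015,"z":0,"rx":0,"ry":0,"rz":0}
    - {"x":0.005,"y":0.002,"z":0,"rx":0,"ry":0,"rz":0}
    - {"x":0,"y":0,"z":0,"rx":0,"ry":0,"rz":0}
  claw: 0

```text
time: 6.38
tool_pos: [0.5923, 0.3436, 0.1942]
ee_rot: [-2.618, 0.005, -0.794]
wrist_force: [-0.3, 0.2, -0.0]
width: 0.0006
```

```bash
python3 st.py 54 -64 -13; python3 look.py p1
```

```text
6.3833 [0.33 0.03 1.54 0.25 1.1  1.06] [-0.3  0.2 -0. ] {'u': np.float64(50.0), 'y': np.float64(-21.3), 'n': np.float64(-12.4), 'r': np.float64(54.4), 'a': np.float64(-23.0)}
(array([0.0272, 0.0265, 0.0004]), array([-0.  ,  0.42,  0.21]))
```

View pics/p1_scene.png

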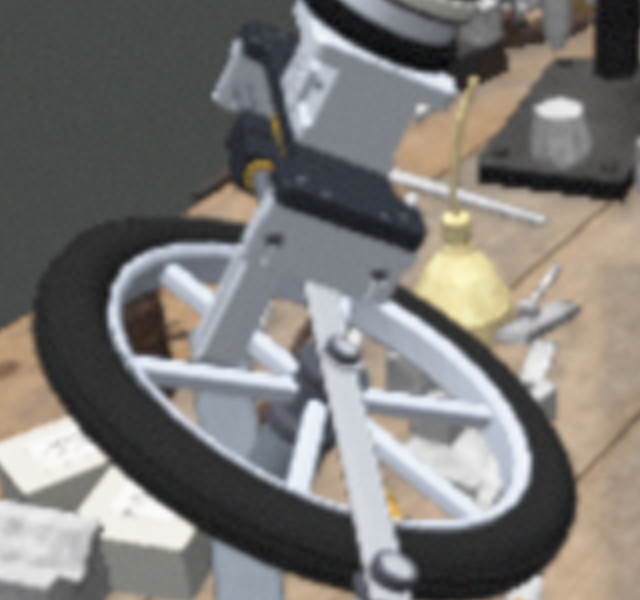

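>>> jog_arm:
  series:
    - {"x":0.0055,"y":0.0025,"z":0,"rx":0,"ry":0,"rz":0}
    - {"x":0.0055,"y":0.0035,"z":0,"rx":0,"ry":0,"rz":0}
    - {"x":0.005,"y":0.004,"z":0,"rx":0,"ry":0,"rz":0}
    - {"x":0.0045,"y":0.0045,"z":0,"rx":0,"ry":0,"rz":0}
    - {"x":0.0035,"y":0.005,"z":0,"rx":0,"ry":0,"rz":0}
    - {"x":0.0025,"y":0.004,"z":0,"rx":0,"ry":0,"rz":0}
    - {"x":0.001,"y":0.002,"z":0,"rx":0,"ry":0,"rz":0}
    - {"x":0,"y":0,"z":0,"rx":0,"ry":0,"rz":0}
  claw: 0

```text
time: 7.15
tool_pos: [0.5973, 0.3075, 0.1839]
ee_rot: [-2.61, 0.004, -0.794]
wrist_force: [0.1, 2.4, 0.1]
width: 0.0002
```

```bash
python3 st.py 54 -64 -13
```

```text
7.15 [0.26 0.01 1.59 0.29 1.09 0.97] [0.1 2.4 0.1] {'u': np.float64(26.2), 'y': np.float64(-50.7), 'n': np.float64(-10.7), 'r': np.float64(57.0), 'a': np.float64(-62.7)}
(array([-0.0021,  0.0025,  0.0023]), array([-0.48,  0.42,  0.24]))
```

>>> jog_arm:
  series:
    - {"x":0,"y":0.0025,"z":0,"rx":0,"ry":0,"rz":0}
    - {"x":-0.001,"y":0.0,"z":0,"rx":0,"ry":0,"rz":0}
    - {"x":-0.002,"y":-0.006,"z":0,"rx":0,"ry":0,"rz":0}
    - {"x":0,"y":0,"z":-0.01,"rx":0,"ry":0,"rz":0}
    - {"x":0,"y":0,"z":-0.015,"rx":0,"ry":0,"rz":0}
    - {"x":0,"y":0,"z":-0.02,"rx":0,"ry":0,"rz":0}
    - {"x":0,"y":0,"z":-0.02,"rx":0,"ry":0,"rz":0}
    - {"x":0,"y":0,"z":0,"rx":0,"ry":0,"rz":0}
  claw: 0

```text
time: 7.82
tool_pos: [0.5728, 0.2849, 0.2429]
ee_rot: [-2.617, -0.001, -0.795]
wrist_force: [1.5, 0.2, 1.5]
width: 0.0003
```

```bash
python3 st.py 57 -114 50;python3 look.py p2 70
```

```text
7.8167 [ 0.23 -0.08  1.55  0.28  1.22  0.99] [1.5 0.2 1.5] {'u': np.float64(26.8), 'y': np.float64(-49.9), 'n': np.float64(57.1), 'r': np.float64(56.6), 'a': np.float64(-61.8)}
(array([0.0019, 0.05  , 0.0071]), array([-0.03,  0.16,  0.34]))
```

View pics/p2_scene.png

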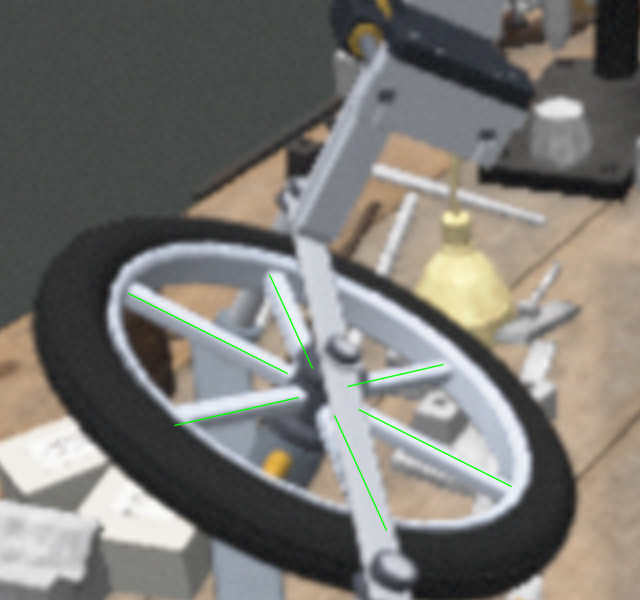

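View pics/p2_top.png

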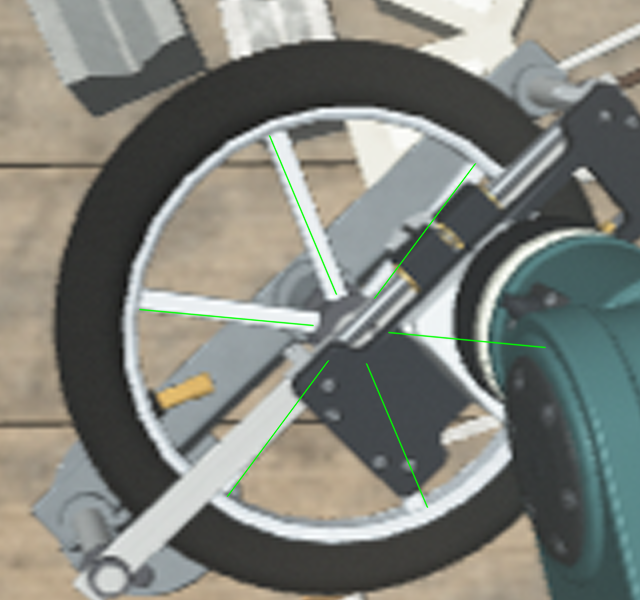

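>>> jog_arm:
  series:
    - {"x":0.002,"y":0.02,"z":0,"rx":0,"ry":0,"rz":0}
    - {"x":0.001,"y":0.02,"z":0,"rx":0,"ry":0,"rz":0.3}
    - {"x":0,"y":0.011,"z":0,"rx":0,"ry":0,"rz":0}
    - {"x":0,"y":0,"z":0.01,"rx":0,"ry":0,"rz":0}
    - {"x":0,"y":0,"z":0,"rx":0,"ry":0,"rz":0}
  claw: 0

```text
time: 8.33
tool_pos: [0.5441, 0.255, 0.1963]
ee_rot: [-2.63, 0.008, -0.798]
wrist_force: [0.2, 0.6, -0.9]
width: 0.0003
```

```bash
python3 st.py 58 -115 -14
```

```text
8.3333 [ 0.18 -0.14  1.7   0.31  1.17  0.92] [ 0.2  0.6 -0.9] {'u': np.float64(-32.3), 'y': np.float64(-51.3), 'n': np.float64(37.5), 'r': np.float64(60.7), 'a': np.float64(-122.2)}
(array([ 0.0017, -0.0084,  0.0514]), array([ 0.68,  0.5 , -0.08]))
```

>>> jog_arm:
  series:
    - {"x":0.0015,"y":-0.007,"z":0,"rx":0.6,"ry":0.5,"rz":0}
    - {"x":0,"y":0,"z":0,"rx":0,"ry":0,"rz":0}
  claw: 0

```text
time: 8.5
tool_pos: [0.5499, 0.2591, 0.1973]
ee_rot: [-2.622, 0.002, -0.803]
wrist_force: [0.1, -0.6, -0.1]
width: 0.0003
```

```bash
python3 st.py 58 -115 -14
```

```text
8.5 [ 0.19 -0.13  1.69  0.31  1.15  0.93] [ 0.1 -0.6 -0.1] {'u': np.float64(-25.8), 'y': np.float64(-52.5), 'n': np.float64(34.9), 'r': np.float64(58.5), 'a': np.float64(-116.2)}
(array([ 0.0001, -0.0015,  0.0489]), array([ 0.21,  0.07, -0.14]))
```

>>> jog_arm:
  series:
    - {"x":0,"y":-0.001,"z":0.006,"rx":0,"ry":0,"rz":0}
    - {"x":0,"y":0,"z":0.007,"rx":0,"ry":0,"rz":0}
    - {"x":0,"y":0,"z":0.007,"rx":0,"ry":0,"rz":0}
    - {"x":0,"y":0,"z":0.007,"rx":0,"ry":0,"rz":0}
    - {"x":0,"y":0,"z":0.007,"rx":0,"ry":0,"rz":0}
    - {"x":0,"y":0,"z":0.007,"rx":0,"ry":0,"rz":0}
    - {"x":0,"y":0,"z":0.005,"rx":0,"ry":0,"rz":0}
    - {"x":0,"y":0,"z":0,"rx":0,"ry":0,"rz":0}
  claw: 0

```text
time: 9.17
tool_pos: [0.57, 0.2795, 0.1536]
ee_rot: [-2.622, 0.002, -0.8]
wrist_force: [-0.1, 0.5, -0.4]
width: 0.0003
```

```bash
python3 st.py 58 -115 -14;python3 look.py p3 68
```

```text
9.1667 [ 0.22 -0.04  1.7   0.31  1.05  0.93] [-0.1  0.5 -0.4] {'u': np.float64(-22.8), 'y': np.float64(-51.8), 'n': np.float64(-17.4), 'r': np.float64(56.6), 'a': np.float64(-113.8)}
(array([ 0.0007,  0.0017, -0.0034]), array([ 0.21,  0.14, -0.02]))
```

View pics/p3_scene.png

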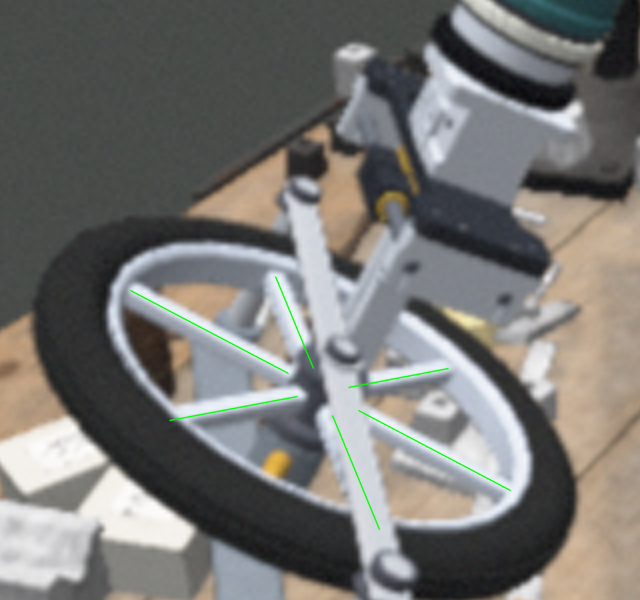

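View pics/p3_top.png

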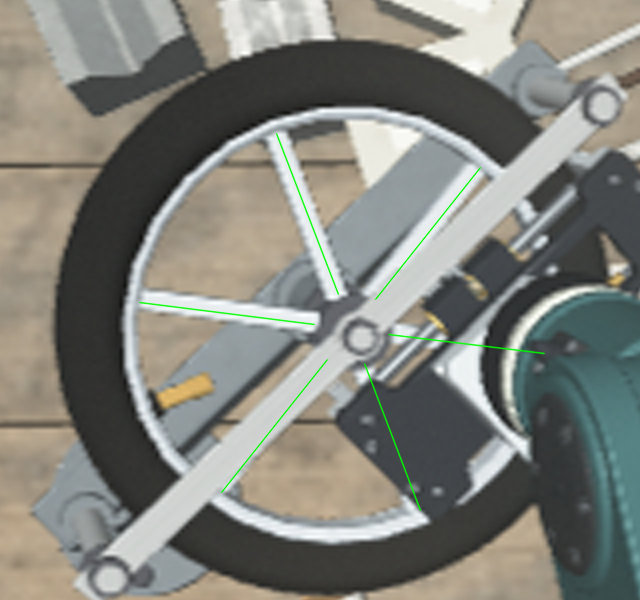

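>>> jog_arm:
  series:
    - {"x":-0.0025,"y":0.0055,"z":-0.001,"rx":0,"ry":0,"rz":0}
    - {"x":-0.0035,"y":0.005,"z":-0.001,"rx":0,"ry":0,"rz":0}
    - {"x":-0.004,"y":0.0045,"z":-0.001,"rx":0,"ry":0,"rz":0}
    - {"x":-0.0045,"y":0.0045,"z":0,"rx":0,"ry":0,"rz":0}
    - {"x":-0.0045,"y":0.0035,"z":0,"rx":0,"ry":0,"rz":0}
    - {"x":-0.005,"y":0.0035,"z":0,"rx":0,"ry":0,"rz":0}
    - {"x":0,"y":0,"z":0,"rx":0,"ry":0,"rz":0}
  claw: 0

```text
time: 9.85
tool_pos: [0.5371, 0.279, 0.149]
ee_rot: [-2.608, -0.006, -0.804]
wrist_force: [0.1, -0.5, 0.3]
width: 0.0008
```

```bash
python3 st.py 57 -165 -14
```

```text
9.85 [ 0.24 -0.12  1.79  0.3   1.02  0.94] [ 0.1 -0.5  0.3] {'u': np.float64(-45.9), 'y': np.float64(-29.2), 'n': np.float64(-9.3), 'r': np.float64(54.4), 'a': np.float64(-147.5)}
(array([-0.0145,  0.0092,  0.0045]), array([-0.56, -0.4 ,  0.03]))
```

>>> jog_arm:
  series:
    - {"x":-0.0045,"y":0.0035,"z":0.001,"rx":-0.5,"ry":-0.4,"rz":0}
    - {"x":-0.005,"y":0.003,"z":0.001,"rx":0,"ry":0,"rz":0}
    - {"x":-0.0055,"y":0.002,"z":0.001,"rx":0,"ry":0,"rz":0}
    - {"x":-0.0055,"y":0.0015,"z":0.001,"rx":0,"ry":0,"rz":0}
    - {"x":-0.0045,"y":0.001,"z":0,"rx":0,"ry":0,"rz":0}
    - {"x":0,"y":0,"z":0,"rx":0,"ry":0,"rz":0}
  claw: 0

```text
time: 10.35
tool_pos: [0.5135, 0.2921, 0.1415]
ee_rot: [-2.615, -0.004, -0.802]
wrist_force: [1.4, 0.0, 1.2]
width: 0.0004
```

```bash
python3 st.py 57 170 -14;python3 look.py p4 10
```

```text
10.35 [ 0.28 -0.15  1.83  0.28  1.01  0.99] [1.4 0.  1.2] {'u': np.float64(-56.5), 'y': np.float64(-3.5), 'n': np.float64(-11.9), 'r': np.float64(56.6), 'a': np.float64(-176.5)}
(array([-0.0134, -0.0004,  0.002 ]), array([-0.19, -0.24,  0.1 ]))
```

View pics/p4_scene.png

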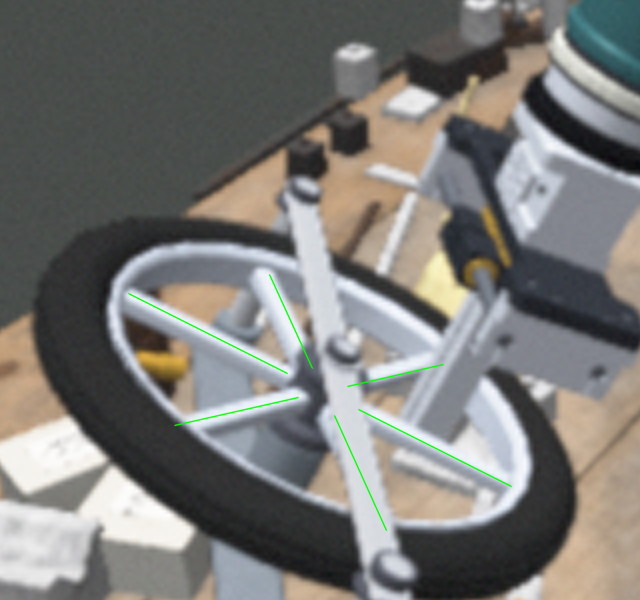

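View pics/p4_top.png

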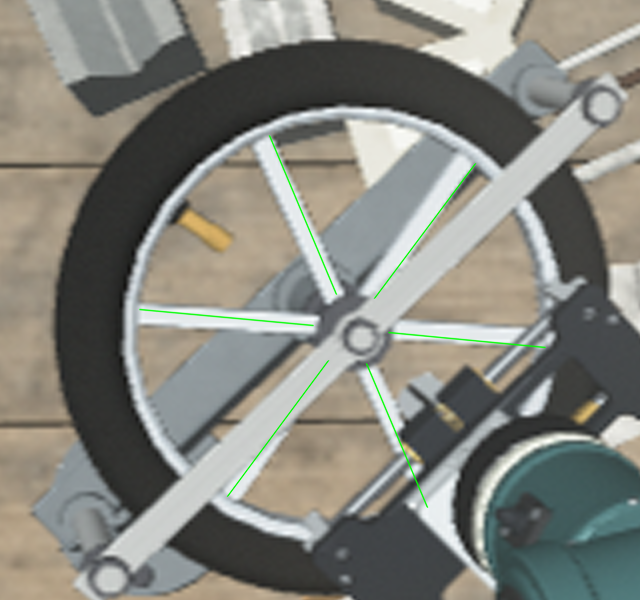

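>>> jog_arm:
  series:
    - {"x":-0.004,"y":0,"z":0,"rx":0,"ry":0,"rz":0}
    - {"x":-0.004,"y":0,"z":0,"rx":0,"ry":0,"rz":0}
    - {"x":-0.003,"y":0,"z":0,"rx":0,"ry":0,"rz":0}
    - {"x":0,"y":0,"z":0,"rx":0,"ry":0,"rz":0}
  claw: 0

```text
time: 10.78
tool_pos: [0.5056, 0.2997, 0.1401]
ee_rot: [-2.617, -0.005, -0.803]
wrist_force: [1.3, -1.5, -0.0]
width: 0.0005
```

```bash
cat > ang.py <<'E'
from h import *
from bench import cams
import sys
P=np.load("P.npy"); s=cams.snapshot("top"); g=cv2.cvtColor(s["img"],cv2.COLOR_RGB2GRAY).astype(np.float32)
def score(th,ks):
    v=0
    for k in ks:
        a=th+np.pi/6+k*np.pi/3; rr=np.linspace(.035,.095,40)
        for off,w in((-.003,1),(0,1),(.003,1),(-.009,-1.5),(.009,-1.5)):
            pts=np.array([wp(r*np.cos(a)-off*np.sin(a),r*np.sin(a)+off*np.cos(a),.005) for r in rr])
            q=proj(s,S2W(pts,P)).astype(np.float32)
            v+=w*cv2.remap(g,q[:,:1],q[:,1:],cv2.INTER_LINEAR).mean()
    return v
c=np.arange(-20,25,.5)
for ks in ([0],[5],[0,5]):
    sc=[score(np.radians(t),ks) for t in c]; print(ks,c[np.argmax(sc)],max(sc))
for r in cams.look_for("valve_stem",s)[:2]: print(r)
print("expected tip at 0:",proj(s,S2W(polar(.072,0,0),P)),proj(s,S2W(polar(.088,0,0),P)))
E
python3 ang.py; python3 st.py 57 170 -14;python3 look.py p5 0
```

```text
[0] 0.5 227.6651
[5] 2.0 229.6773
[0, 5] 1.0 437.99518
{'bbox': [140.0, 125.2, 108.1, 114.0], 'p': 0.6}
{'bbox': [159.2, 142.1, 13.6, 17.9], 'p': 0.45}
expected tip at 0: [[171.83142806 155.24775043]] [[166.03642881 149.18814828]]
10.8833 [ 0.31 -0.16  1.84  0.26  1.    1.02] [ 0.3  0.3 -0.6] {'u': np.float64(-57.6), 'y': np.float64(7.4), 'n': np.float64(-12.9), 'r': np.float64(58.0), 'a': np.float64(172.7)}
(array([-0.0025, -0.0014,  0.0011]), array([-0.05, -0.27,  0.06]))
```

View pics/p5_top.png

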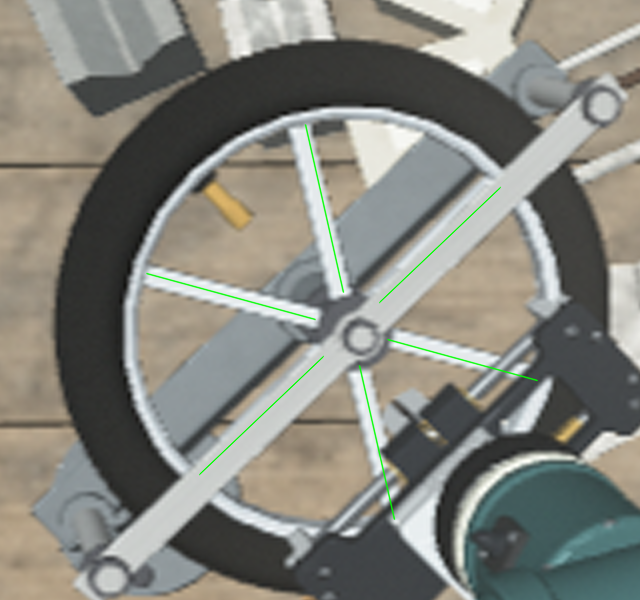

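>>> jog_arm:
  series:
    - {"x":-0.0015,"y":0,"z":0,"rx":0,"ry":0,"rz":0}
    - {"x":0,"y":0,"z":0,"rx":0,"ry":0,"rz":0}
  claw: 0

```text
time: 11.15
tool_pos: [0.5049, 0.3004, 0.1399]
ee_rot: [-2.617, -0.005, -0.803]
wrist_force: [0.4, 0.8, -0.6]
width: 0.0003
```

```bash
python3 ang.py; python3 st.py 57 180 50
```

```text
[0] -0.5 227.01263
[5] 1.0 228.25378
[0, 5] 0.0 435.18414
{'bbox': [149.5, 304.0, 64.5, 11.1], 'p': 0.63}
{'bbox': [161.4, 142.7, 13.9, 14.6], 'p': 0.61}
expected tip at 0: [[171.83142806 155.24775043]] [[166.03642881 149.18814828]]
11.25 [ 0.31 -0.16  1.84  0.26  1.    1.02] [ 0.2 -0.1  0.2] {'u': np.float64(-57.7), 'y': np.float64(8.6), 'n': np.float64(-13.1), 'r': np.float64(58.3), 'a': np.float64(171.6)}
(array([ 0.0089, -0.0007, -0.0631]), array([-0.03, -0.29,  0.04]))
```

>>> jog_arm:
  series:
    - {"x":0.004,"y":0,"z":0,"rx":0,"ry":0,"rz":0}
    - {"x":0.004,"y":0,"z":0,"rx":0,"ry":0,"rz":0}
    - {"x":0,"y":0,"z":-0.01,"rx":0,"ry":0,"rz":0}
    - {"x":0,"y":0,"z":-0.015,"rx":0,"ry":0,"rz":0}
    - {"x":0,"y":0,"z":-0.02,"rx":0,"ry":0,"rz":0}
    - {"x":0,"y":0,"z":-0.025,"rx":0,"ry":0,"rz":0}
    - {"x":0,"y":0,"z":-0.03,"rx":0,"ry":0,"rz":0}
    - {"x":0,"y":0,"z":-0.03,"rx":0,"ry":0,"rz":0}
    - {"x":0,"y":0,"z":-0.03,"rx":0,"ry":0,"rz":0}
    - {"x":0,"y":0,"z":-0.02,"rx":0,"ry":0,"rz":0}
    - {"x":0,"y":0,"z":0,"rx":0,"ry":0,"rz":0}
    - {"x":0,"y":0,"z":0,"rx":0,"ry":0,"rz":0}
  claw: 0

```text
time: 12.25
tool_pos: [0.439, 0.2275, 0.3049]
ee_rot: [-2.622, -0.001, -0.802]
wrist_force: [-0.1, -0.6, 0.7]
width: 0.0005
```

```bash
python3 ang.py; python3 st.py 57 180 50;python3 look.py p6 0
```

```text
[0] -0.5 226.11275
[5] 1.0 227.72113
[0, 5] 0.0 434.73163
expected tip at 0: [[171.83142806 155.24775043]] [[166.03642881 149.18814828]]
12.35 [ 0.16 -0.41  1.7   0.29  1.43  0.98] [ 1.   0.  -0.9] {'u': np.float64(-60.6), 'y': np.float64(2.3), 'n': np.float64(177.5), 'r': np.float64(60.6), 'a': np.float64(177.8)}
(array([ 0.0023, -0.0043,  0.1274]), array([ 0.35, -0.01, -0.03]))
```

View pics/p6_top.png

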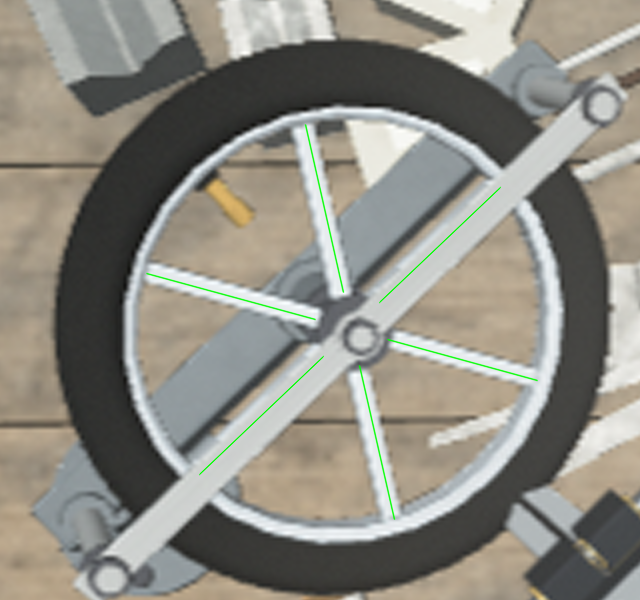

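View pics/p6_scene.png

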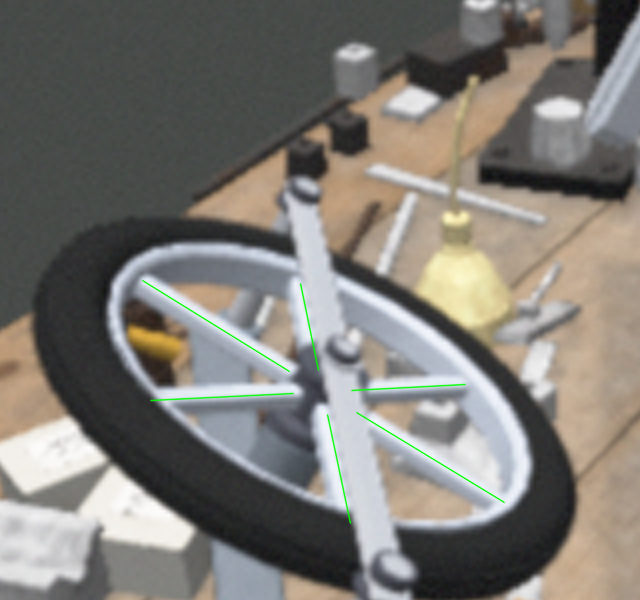

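```bash
python3 -c "
from bench import ticket
print(ticket.close_job())"
```

```text
the job is handed in; nothing more can be done
None
```

The valve stem now stands straight uphill of the hub, and the job was handed in at about 12.5 s of the 67 s allowed. The hand-in reports no verdict.

**What I did:** I fitted the stand's pose and the wheel's angle (about 140°) from the top and scene cameras. With the fingers shut and held square to the wheel, I turned it clockwise in two pushes. The first, above the bar, took it to about 68°. I then lifted over the bar and pushed another spoke below it, finishing in small steps.

**Last checks:**
- **Angle:** the spoke fit from the top camera gave 0° overall, with the two spokes separately at −0.5° and +1°, against the 7° allowed. The valve's cap was also about where it should be at 0°, and the reading did not change after I withdrew the hand.
- **Hand clear:** the fingertips were about 177 mm off the wheel plane and touching nothing.
- **Forces:** wrist force read at most about 2.4 N at the end of each move.
- **Tyre, valve and bystanders:** I saw no contact with the tyre or valve in the pictures I took. The arm's path kept well clear of the oil can, spanner and tin, but I did not re-measure where they stand.

**What disagreed:**
- **Scene camera:** the fitted model sits 1 to 2 pixels off in the scene camera view, about the stated calibration error.
- **Valve detector:** it gave low-confidence or wrong boxes and missed the valve in the last picture, so I relied on the spoke fit.

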